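Isolate the rotary table and fit its collars

TASK

Make the CNC rotary table safe: turn the red isolator on the control box fully clockwise to off, then swing its lockout hasp fully out over the front of the box. Then thread the collars on to the rotary table's locating post, the blue one first, down on to the faceplate, and then the green one, down on to the blue; lower each fully home rather than dropping it, let go, and leave everything else on the desk where it is.

Things in the scene. Friction and masses are not known exactly. Their poses are not given: they have to be found in the camera images.
- control_box: Black control box, fixed, 200 (x) x 200 (y) x 90 mm high; origin at the centre of its underside, z up, -x is its front. Either left or right on the desk, turned a little. On its top are a yellow plate with the red isolator handle, and nearer the front a steel hasp with an orange tab.
- isolator (a joint): Red rotary isolator handle, turns about a vertical axis: 0 = on (bar along the box's x), grows clockwise seen from above up to a stop at 1.3 rad = off (white pointer at the red dot). It stays where left, needs about 0.12 N m. Starts within 0.2 rad of on. It stands 35 mm behind (box +x) the box's centre.
- isolator_grip (a point): Point on the isolator's vertical axis, 128 mm above the desk, in its grip bar: the bar is 58 mm long along this point's x axis, 14 mm thick along its y, 30 mm tall (from 106 to 136 mm above the desk); below the bar is a round disc of 48 mm diameter whose top is 106 mm above the desk. Turns with the handle.
- hasp (a joint): Lockout hasp, a flat steel arm swinging level about a vertical pin: 0 = tucked in (arm along the box's -y from the pin), grows clockwise seen from above to a stop at 1.57 rad = swung out (arm points out to the box's front, -x, with the tab just past the front edge). Stays where left, needs about 0.5 N at the tab. Starts within 0.15 rad of tucked.
- hasp_tab (a point): Middle of the hasp's orange upright tab, a round stub of 13 mm diameter, 30 mm tall (from 101 to 131 mm above the desk; the box's top is at 90 mm, the arm's at 101 mm), 60 mm from the hasp's pin. This point is 116 mm above the desk and moves with the hasp.
- hasp_pin (a point): Point on the hasp's vertical hinge axis, at the height of hasp_tab; fixed to the control box at its x -55, y +55 mm.
- rotary_table: Grey CNC rotary table, fixed, 160 x 140 mm base with a black motor at its +x end, and a round steel faceplate of 110 mm diameter whose top is 65 mm above the desk; origin at the centre of its underside, below the post. On the other side of the desk from the control box.
- post_foot (a point): Centre of the locating post's foot, on the faceplate's top, z up along the post. The dark steel post is 54 mm tall in all: foot 26 mm diameter up to 14 mm, a cone narrowing to 16 mm diameter at 22 mm, then 16 mm diameter up to 45 mm, and a tip tapering to 8 mm at 54 mm.
- collar_large: Blue collar (plain ring) lying flat on the desk: outside 54 mm, bore 28 mm, 22 mm tall, about 0.1 kg; origin at the centre of its underside, z along the bore. It fits over the post's foot, down on to the faceplate.
- collar_small: Green collar (plain ring) lying flat on the desk: outside 44 mm, bore 18 mm, 22 mm tall, about 0.07 kg; origin at the centre of its underside, z along the bore. It fits the post's upper part only and belongs on top of the blue collar, its underside 22 mm above the faceplate.
- wrench: Bystander, to be left alone: steel open spanner lying flat, 150 mm long along its x.
- screwdriver: Bystander, to be left alone: screwdriver lying flat, 160 mm long along its x.
- mug: Bystander, to be left alone: white mug, 80 mm across, 90 mm tall; origin at the centre of its underside.
- mouse: Bystander, to be left alone: grey computer mouse, 105 x 60 x 22 mm; origin at the centre of its underside.
- oil_bottle: Bystander, to be left alone: amber bottle, 50 mm across, 130 mm tall; origin at the centre of its underside.
- stock_block: Bystander, to be left alone: bare aluminium block, 60 x 90 x 30 mm; origin at the centre of its underside.
- gauge_case: Bystander, to be left alone: black flat case, 90 x 220 x 30 mm; origin at the centre of its underside.
Mind the look-alikes: they are no part of the job. What is shaped like the collar_small but pink or white is not meant.

How it is judged:
By the outcome, as a careful person would: the job done as asked, in the order asked, and still so for the second after the job is handed in, with the robot touching nothing.
It also fails if it takes over 72 s, if anything falls off the work surface, if the arm or the gripper's body presses on something with over 40 N, if the wrist force passes 120 N, or if a joint passes its speed limit or range.

ROBOT

A 6-joint arm with a two-finger parallel gripper is mounted at the origin on the work surface. World frame = base frame: x ahead of the robot, y to its left, z up, the work surface at z = 0. Lengths are in mm, angles in rad, forces in N, time in s.
With the tool pointing down it reaches from about 350 to 1000 mm from the base axis. Payload 7.1 kg.
Tool frame: the origin (TCP) lies on the centre line of the jaws, within the pads' length; the fingertips stand 22 mm ahead of it and the grasp point (between the pads) lies 3 mm ahead of it; x points along the fingers, y is the direction in which the jaws open and shut, and the axes are right-handed (so a half turn about x gives the same grasp; the last joint's range is limited). The gripper opens to 85 mm and grips with 20 to 120 N. Pads are 22 mm wide; open, the fingers measure 114 mm over their backs; the gripper's body (76 mm by 85 mm) begins 54 mm behind the grasp point. The pads swing forward as they close: fully open they stand 13 mm farther back than shut.
Start: joints at [-1.335, 0.423, 1.63, -0, 1.089, -0.019], TCP at [157.551, -604.8, 253.319] pointing down, gripper open.
Joint ranges: [-3, 3], [-0.9, 2.11], [0.09, 2.58], [-1.31, 4.45], [0.11, 2.69], [-2.54, 2.54]. Speed limits (rad/s): [2.39, 2.39, 3.01, 3.14, 3.14, 3.14].

INTERFACE

Orientations are given as a unit quaternion [x, y, z, w].
In Python, from bench import ctrl, cams gives the robot as it stands.
- The arm moves only by the tool jog_arm, never from a script. Its argument "steps" is a list of rows, each a list of 5 numbers: the shift along the world's x, y, z in mm, then the turn about the world's z in rad, then the finger opening in mm, from 0 to 85.4. A call has 1 to 20 rows; each row shifts and turns the commanded pose from where the row before left it; what a row does not reach is not made up. A row lasts 1/10 s, in which the tool goes at most 50 mm and 8.59 degrees, less where a joint would pass 70% of its speed; a pose out of reach is approached as far as the arm can. A call is refused whole if a number of a shift passes 50 or a number of a turn 0.15, either way. A call with a gripper value outside its range is refused whole. The fingers move at their own pace and stop on an object; the grip force is fixed at half the most. Time passes only in rows, so rows that do not move let the fingers close. It gives the time, the measured TCP pose, the force and the opening at its end, in the units of the state.
- ctrl.get_state(): the state, without advancing time (a new reading comes with each control period).
- cams.snapshot(name): name is "scene" or "top" or "wrist"; returns the picture (400x640x3 uint8, blue, green, red); there is no depth.
- cams.camera_params(name): a dict with "camera_matrix" (3x3 intrinsics, pixels), "R" (3x3) and "t" (3): a world point X has camera coordinates R X + t. Camera axes: x right, y down, z forward; pixel columns grow to the right and rows downward; lengths in mm; the calibration is good to about 2 mm. A picture is of the moment at which its call begins: read the wrist's pose just before it. camera_params takes no time and is no camera call; for the wrist camera it gives the pose at the moment of the call.
- ctrl.close_job(): hands the job in, once; it reports no verdict.
The state is a dict: "clock": time; "qpos": joint angles; "joint_velocities": joint speeds; "tau": joint torques, N m; "ee_pos": TCP position; "ee_rot": TCP orientation; "contact_force": force on the tool from outside, world axes, zero at the start; "wrist_torque": the same for the moment, N m; "grip_width": finger opening in mm.
Only numpy, scipy, OpenCV 4.12 (cv2) and the standard library are available. Lean on these libraries where they do the work, as an engineer would, in place of code of your own. Each camera call takes 0.05 s, during which the arm holds its last target. There are 200 camera calls.

## Working session

There is one attempt and no reset: what is moved stays moved. The work goes in short steps, Python scripts to look and compute and a tool call to move; the robot and the scene stay as the last step left them, time stands still between calls to the robot, and variables do not carry over. Pictures are saved under pics/ and viewed, about 8 in all and at most 12, crops included, and the job is handed in when it is done.

Besides the shell and the picture viewer there is one more tool, called after "Emit:" as a command line: name --pt "numbers of a row" for each row, then --argument value for the rest. jog_arm: Moves the arm, as the interface text tells. Its arguments: {"type":"object","properties":{"steps":{"type":"array"}},"required":["steps"]}

```bash
mkdir -p pics; cat > h.py <<'E'
import numpy as np, cv2
from bench import ctrl, cams
def ray(P,u,v):
    K=np.array(P["camera_matrix"]);R=np.array(P["R"]);t=np.array(P["t"])
    return -R.T@t, R.T@np.linalg.solve(K,np.array([u,v,1.]))
def onz(P,u,v,z):
    c,d=ray(P,u,v); return (c+d*(z-c[2])/d[2]).round(1)
def proj(P,X):
    K=np.array(P["camera_matrix"]);x=K@(np.array(P["R"])@np.array(X,float)+np.array(P["t"])); return (x[:2]/x[2]).round(1)
E
python3 - <<'E'
from h import *
for n in("top","scene"):
    P=cams.camera_params(n); im=cams.snapshot(n); cv2.imwrite(f"pics/{n}0.png",im)
    print(n,ray(P,320,200), np.array(P["camera_matrix"])[0,0])
print(ctrl.get_state())
E
```

```text
top (array([ 393.60231315,   21.77767983, 1441.17747748]), array([ 0.16413181, -0.01693446, -0.98658248])) 420.2984106152414
scene (array([1093.47958568, -558.24571821, 1311.38441049]), array([-0.34867672,  0.3757017 , -0.85902517])) 414.1127203107877
{'clock': 0.1, 'qpos': array([-1.33501085e+00,  4.23777183e-01,  1.63062741e+00, -5.63816983e-06,
        1.08861428e+00, -1.90260026e-02]), 'joint_velocities': array([-0.00077075, -0.00190011, -0.00166103,  0.00086121, -0.00022312,
        0.00102524]), 'tau': array([ 2.04805168e-03, -5.58424473e+01, -2.82443923e+01,  5.62804033e-06,
        3.02435634e-03,  1.70378672e-05]), 'ee_pos': array([ 157.43576773, -604.35352933,  252.61000483]), 'ee_rot': array([-0.70131899, -0.09034793,  0.70143158, -0.08934573]), 'contact_force': array([0.5269625 , 0.63011116, 0.68152486]), 'wrist_torque': array([-0.03293321, -0.03383957,  0.05180093]), 'grip_width': 85.21177430944509}
```

View pics/top0.png

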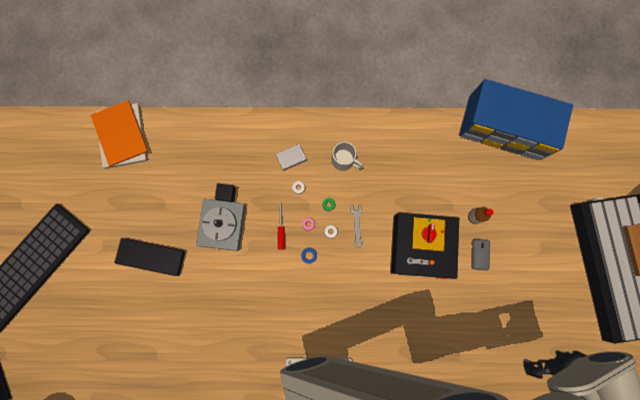

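View pics/scene0.png

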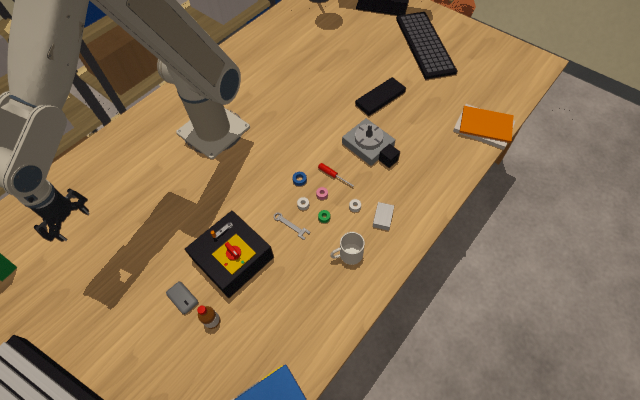

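The top view shows the box on the right: isolator at (430,234), hasp tab at (432,262). The rotary table is on the left with its post at (218,223). Candidates for the collars:
- blue ring (309,255)
- green ring (329,204)
- look-alikes: pink (308,224) and white (298,187), (331,231)

By colour I choose the blue ring for collar_large and the green ring for collar_small.

```bash
cat > m.py <<'E'
from h import *
P={n:cams.camera_params(n) for n in("top","scene")}
im={n:cv2.imread(f"pics/{n}0.png") for n in P}
def blob(n,lo,hi,box,smin=110):
    x0,y0,x1,y1=box; h=cv2.cvtColor(im[n],cv2.COLOR_BGR2HSV)[y0:y1,x0:x1]
    m=cv2.inRange(h,(lo,smin,60),(hi,255,255)); 
    pts=cv2.findNonZero(m).reshape(-1,2)+[x0,y0]
    return pts
def mid(p): (c,s,a)=cv2.minAreaRect(p.astype(np.float32)); return np.array(c),s,a
def tri(a,b):
    (c1,d1),(c2,d2)=ray(P["top"],*a),ray(P["scene"],*b)
    s=np.linalg.lstsq(np.c_[d1,-d2],c2-c1,rcond=None)[0]; A,B=c1+d1*s[0],c2+d2*s[1]; return ((A+B)/2).round(1),np.linalg.norm(A-B).round(1)
for nm,lo,hi,bt,bs in(("blue",100,130,(295,240,325,270),(285,165,315,192)),("green",50,90,(315,192,342,216),(310,205,336,228)),("orange",5,16,(425,255,440,270),(205,226,222,242)),("yellow",22,34,(405,210,450,252),(205,228,260,280))):
    a=mid(blob("top",lo,hi,bt)); b=mid(blob("scene",lo,hi,bs)); z={"blue":20,"green":20,"orange":125,"yellow":92}[nm]
    print(nm,a,b,tri(a[0],b[0]),onz(P["top"],*a[0],z),onz(P["scene"],*b[0],z))
print("post top",onz(P["top"],218,223,119),onz(P["scene"],369,127,119),tri((218,223),(369,127)))
# box top corners
for u,v in((399,213),(459,216),(457,278),(392,274)): print(onz(P["top"],u,v,90))
c=cv2.resize(im["top"][195:290,190:470],None,fx=2.8,fy=2.8,interpolation=2)
d=cv2.resize(im["top"][200:285,385:465],None,fx=3.5,fy=3.5,interpolation=2)
e=cv2.resize(im["scene"][200:300,180:280],None,fx=3,fy=3,interpolation=2)
o=np.zeros((580,800,3),np.uint8); o[:c.shape[0],:784]=c[:,:784]; o[270:270+d.shape[0],:d.shape[1]]=d; o[270:570,400:700]=e
cv2.imwrite("pics/c1.png",o)
E
python3 m.py
```

```text
blue (array([308.5, 255. ]), (14.0, 13.0), 90.0) (array([299., 178.]), (12.0, 12.0), 90.0) (array([442.4,  35.5,  11.5]), np.float64(1.2)) [442.5  35.8  20. ] [446.3  31.2  20. ]
green (array([328.25003052, 204.25003052]), (10.60660171508789, 11.31370735168457), 45.0) (array([323.5, 216. ]), (12.0, 11.0), 90.0) (array([617.1, -31.5,   8.1]), np.float64(0.5)) [615.4 -30.9  20. ] [621.3 -36.5  20. ]
orange (array([431., 262.]), (4.0, 6.0), 90.0) (array([210. , 231.5]), (11.0, 10.0), 90.0) (array([ 416.5, -347.6,  128.7]), np.float64(6.9)) [ 418.7 -345.7  125. ] [ 412.  -349.5  125. ]
yellow (array([428.37460327, 233.63497925]), (32.05436706542969, 32.33414840698242), 2.2906100749969482) (array([233.63447571, 253.21376038]), (29.06591796875, 33.38428497314453), 48.36646270751953) (array([ 509.8, -349.4,   92.9]), np.float64(0.7)) [ 509.7 -349.9   92. ] [ 509.6 -349.    92. ]
post top [538.7 321.6 119. ] [549.4 322.2 119. ] (array([542.4, 327. , 108. ]), np.float64(7.4))
[ 576.6 -257.7   90. ]
[ 567.5 -451.8   90. ]
[ 369.3 -436.    90. ]
[ 381.1 -230.2   90. ]
```

View pics/c1.png

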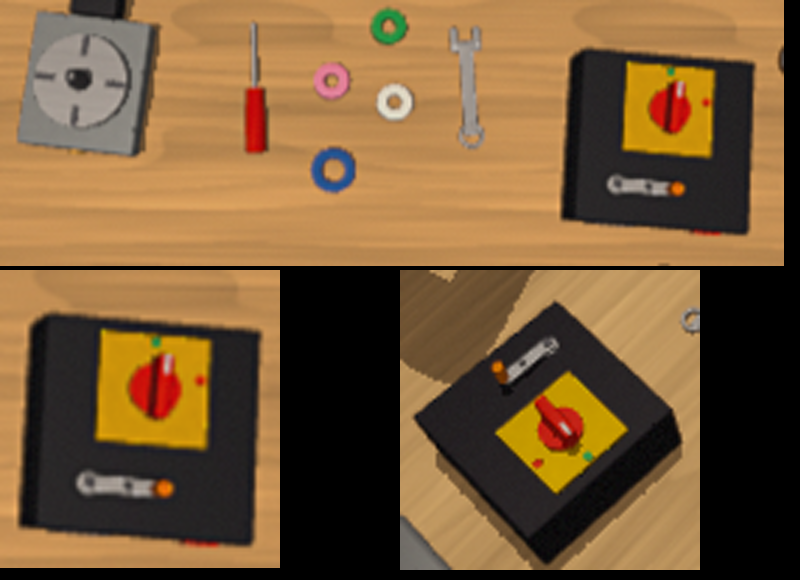

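The crop confirms the choice of isolator, hasp and collars. The isolator is near (510,-350) and the tab near (418,-347). Next I go above the box for a closer look.

```bash
python3 - <<'E'
from h import *
from scipy.spatial.transform import Rotation as R
s=ctrl.get_state(); P=cams.camera_params("wrist")
print(R.from_quat(s["ee_rot"]).as_matrix().round(2)); c,d=ray(P,320,200)
print(c-s["ee_pos"],d,np.array(P["camera_matrix"])[0,0],np.array(P["R"]).round(2))
E
```

```text
[[-0.    0.25 -0.97]
 [ 0.   -0.97 -0.25]
 [-1.   -0.   -0.  ]]
[ 77.25864932  21.16932856 121.00518752] [-0.30564943 -0.08594151 -0.94829553] 331.9736971998192 [[ 0.25 -0.97 -0.  ]
 [-0.92 -0.24  0.31]
 [-0.3  -0.08 -0.95]]
```

Emit:
jog_arm --pt "30 20 10 0 85" --pt "45 30 10 0 85" --pt "45 30 10 0 85" --pt "45 35 10 0 85" --pt "45 35 10 0 85" --pt "40 35 10 0 85" --pt "30 35 10 0 85" --pt "20 30 0 0 85" --pt "0 0 0 0 85" --pt "0 0 0 0 85"

```text
clock: 1.1
ee_pos: [434.4, -371.7, 317.8]
ee_rot: [-0.701, -0.091, 0.701, -0.091]
contact_force: [-0.7, -0.5, 0.9]
grip_width: 85.3
```

```bash
python3 - <<'E'
from h import *
P=cams.camera_params("wrist"); im=cams.snapshot("wrist"); cv2.imwrite("pics/w1.png",im); np.save("w1.npy",P,allow_pickle=True)
E
```

```text
(no output)
```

View pics/w1.png

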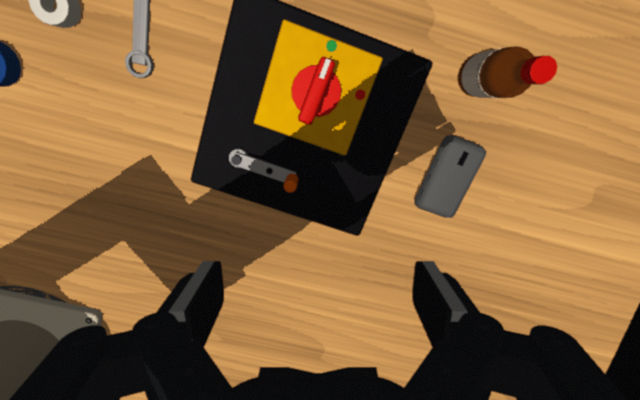

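```bash
python3 - <<'E'
from h import *
P=np.load("w1.npy",allow_pickle=True).item()
q=np.array([onz(P,*p,92) for p in((287,19),(383,58),(347,156),(254,123))]); print(q,q.mean(0))
for a,b in((0,1),(3,2)): d=q[a]-q[b]; print("yaw",np.arctan2(-d[0],d[1]))
for a,b in((0,3),(1,2)): d=q[a]-q[b]; print("yaw",np.arctan2(d[1],d[0]))
a,b=onz(P,326,60,136),onz(P,309,122,136); print("bar",a,b,(a+b)/2,np.arctan2(*(a-b)[1::-1]))
print("tab",onz(P,290,179,131),onz(P,291,190,103),"pin",onz(P,238,158,101))
q=[onz(P,*p,90) for p in((234,0),(431,64),(359,235),(193,181))];print(q)
E
```

```text
[[ 564.3 -306.9   92. ]
 [ 555.  -404.1   92. ]
 [ 454.4 -397.3   92. ]
 [ 463.  -295.7   92. ]] [ 509.175 -351.      92.   ]
yaw -0.09538864193976823
yaw -0.08444437498528365
yaw -0.1101154507208879
yaw -0.06749176821038799
bar [ 535.8 -351.2  136. ] [ 482.5 -349.9  136. ] [ 509.15 -350.55  136.  ] -0.02438540917271877
tab [ 425.6 -345.5  131. ] [ 406.4 -348.8  103. ] pin [ 425.4 -288.1  101. ]
[array([ 567.4, -255.7,   90. ]), array([ 562. , -451.4,   90. ]), array([ 369.6, -436.6,   90. ]), array([ 385.2, -243.3,   90. ])]
```

Emit:
jog_arm --pt "25 7 -20 -0.1 60" --pt "25 7 -30 -0.1 60" --pt "25 7 -30 -0.075 60" --pt "0 0 -30 0 60" --pt "0 0 0 0 60" --pt "0 0 0 0 60"

```text
clock: 1.75
ee_pos: [508.2, -352.3, 207.8]
ee_rot: [-0.707, 0.007, 0.708, 0.008]
contact_force: [-0.3, 0.2, 0.7]
grip_width: 60.3
```

Emit:
jog_arm --pt "1 2 -25 0 60" --pt "0 0 -25 0 60" --pt "0 0 -20 0 50" --pt "0 0 -7 0 40" --pt "0 0 0 0 20" --pt "0 0 0 0 8" --pt "0 0 0 0 8" --pt "0 0 0 0 8" --pt "0 0 0 0 8" --pt "0 0 0 0 8"

```text
clock: 2.75
ee_pos: [510.5, -350.0, 132.7]
ee_rot: [0.708, -0.008, -0.706, -0.007]
contact_force: [-3.3, 0.1, 6.6]
grip_width: 13.5
```

Emit:
jog_arm --pt "0 0 0 -0.1 8" --pt "0 0 0 -0.1 8" --pt "0 0 0 -0.1 8" --pt "0 0 0 -0.1 8" --pt "0 0 0 -0.1 8" --pt "0 0 0 -0.1 8" --pt "0 0 0 -0.1 8" --pt "0 0 0 -0.1 8" --pt "0 0 0 -0.1 8" --pt "0 0 0 -0.1 8" --pt "0 0 0 -0.1 8" --pt "0 0 0 -0.1 8" --pt "0 0 0 0 8"

```text
clock: 4.05
ee_pos: [510.1, -350.9, 132.8]
ee_rot: [0.58, -0.406, -0.578, -0.405]
contact_force: [-5.4, -4.9, 7.0]
grip_width: 12.8
```

```bash
python3 - <<'E'
from h import *
s=ctrl.get_state(); print(s["qpos"],s["wrist_torque"],s["contact_force"])
E
```

```text
[-0.620899    0.5665683   1.71703992 -0.00265567  0.85560773  2.17347515] [-0.68025101  0.96355661 -0.11447574] [-5.40921295 -4.88234533  7.00663459]
```

Emit:
jog_arm --pt "0 0 0 -0.05 8" --pt "0 0 0 -0.05 8" --pt "0 0 0 -0.03 8" --pt "0 0 0 0 8"

```text
clock: 4.45
ee_pos: [510.0, -351.0, 132.8]
ee_rot: [0.553, -0.443, -0.551, -0.441]
contact_force: [-5.1, -4.3, 6.7]
grip_width: 13.1
```

```bash
python3 - <<'E'
from h import *
s=ctrl.get_state(); print(s["qpos"],s["wrist_torque"],s["contact_force"])
E
```

```text
[-0.62098637  0.56650167  1.71710314 -0.00287682  0.85579788  2.30144419] [-0.74999706  1.04517939 -0.11879026] [-5.13107384 -4.29742267  6.69359973]
```

Emit:
jog_arm --pt "0 0 0 -0.04 8" --pt "0 0 0 -0.03 8" --pt "0 0 0 -0.03 8" --pt "0 0 0 0 8" --pt "0 0 0 0 8"

```text
clock: 4.95
ee_pos: [510.0, -351.1, 132.9]
ee_rot: [0.531, -0.469, -0.53, -0.466]
contact_force: [-6.1, -4.3, 7.7]
grip_width: 12.8
```

```bash
python3 - <<'E'
from h import *
s=ctrl.get_state(); print(s["qpos"],s["wrist_torque"],s["contact_force"])
E
```

```text
[-0.62054811  0.56644366  1.71699959 -0.00457325  0.8557624   2.39792163] [-0.67995953  1.00347499  1.64113991] [-6.13921607 -4.27593267  7.69597111]
```

Emit:
jog_arm --pt "0 0 0 0 40" --pt "0 0 0 0 40" --pt "0 0 0 0 40" --pt "0 0 20 0 40" --pt "0 0 30 0 40" --pt "0 0 30 0 40" --pt "-15 0 30 0.12 40" --pt "-20 1 30 0.12 40" --pt "-20 1 0 0.12 40" --pt "-20 1 0 0.12 40" --pt "-15 1 0 0.12 40" --pt "0 0 0 0.12 40" --pt "0 0 0 0.1 40" --pt "0 0 0 0 40" --pt "0 0 0 0 40"

```text
clock: 6.45
ee_pos: [420.2, -345.3, 271.0]
ee_rot: [0.672, -0.22, -0.672, -0.22]
contact_force: [-0.3, 0.3, 0.2]
grip_width: 40.2
```

```bash
python3 - <<'E'
from h import *
s=ctrl.get_state(); print(s["qpos"],s["ee_pos"],s["contact_force"])
P=cams.camera_params("wrist"); im=cams.snapshot("wrist"); cv2.imwrite("pics/w2.png",im); np.save("w2.npy",P,allow_pickle=True)
E
```

```text
[-7.09815934e-01  2.83250571e-01  1.79416253e+00  9.03662436e-05
  1.06418872e+00  1.49362293e+00] [ 420.20098295 -345.32202505  271.0122743 ] [-0.27720907  0.25959757  0.16938391]
```

View pics/w2.png

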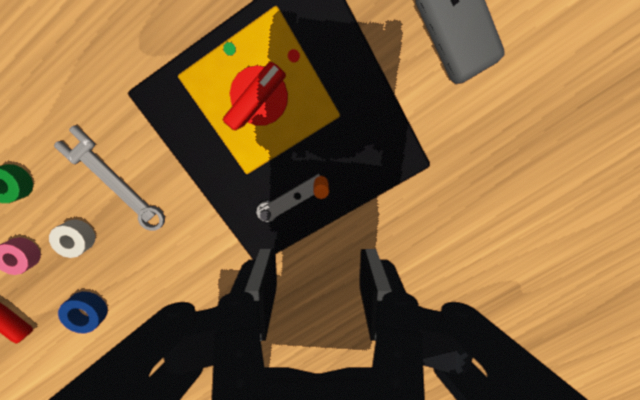

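Isolator is off: the bar runs from (230,125) to (280,68) and points at the red dot (293,56). The tab's top is at (321,183) and the pin at (264,212).

```bash
python3 - <<'E'
from h import *
P=np.load("w2.npy",allow_pickle=True).item()
print("tab",onz(P,321,184,131),onz(P,322,194,103),"pin",onz(P,264,211,103))
q=np.array([onz(P,*p,92) for p in((278,7),(340,115),(246,174),(178,75))]); print(q.mean(0))
d=q[0]-q[1];e=q[3]-q[2];f=q[3]-q[0];g=q[2]-q[1]
print([np.arctan2(x[1],x[0]) for x in(d,e)],[np.arctan2(-x[0],x[1]) for x in(f,g)])
print("dotdir",onz(P,293,56,92),onz(P,230,125,136),onz(P,280,68,136))
E
```

```text
tab [ 423.6 -350.5  131. ] [ 408.9 -341.3  103. ] pin [ 427.3 -288.1  103. ]
[ 509.075 -348.775   92.   ]
[np.float64(-0.08440652012085192), np.float64(-0.09155965301875926)] [np.float64(-0.10055877192772267), np.float64(-0.07904289417859259)]
dotdir [ 517.8 -390.8   92. ] [ 502.9 -323.1  136. ] [ 512.1 -378.5  136. ]
```

Emit:
jog_arm --pt "0 -2 -40 0 40" --pt "0 0 -40 0 40" --pt "0 0 -30 0 40" --pt "0 0 -20 0 40" --pt "0 0 -14 0 40" --pt "0 0 0 0 20" --pt "0 0 0 0 8" --pt "0 0 0 0 8" --pt "0 0 0 0 8" --pt "0 0 0 0 8"

```text
clock: 7.5
ee_pos: [420.3, -348.1, 127.6]
ee_rot: [0.673, -0.22, -0.672, -0.219]
contact_force: [-0.9, -4.1, -4.2]
grip_width: 10.9
```

Emit:
jog_arm --pt "-8 1 0 0 8" --pt "-8 2 0 0 8" --pt "-7 3 0 0 8" --pt "-7 4 0 0 8" --pt "0 0 0 0 8"

```text
clock: 8.0
ee_pos: [390.4, -337.2, 127.8]
ee_rot: [0.673, -0.22, -0.671, -0.22]
contact_force: [5.8, 0.3, -2.0]
grip_width: 11.0
```

Emit:
jog_arm --pt "-6 5 0 0 8" --pt "-6 6 0 0 8" --pt "-5 6 0 0 8" --pt "-4 7 0 0 8" --pt "-3 7 0 0 8" --pt "-2 8 0 0 8" --pt "-1 8 0 0 8" --pt "0 8 0 0 8" --pt "0 0 0 0 8" --pt "0 0 0 0 8"

```text
clock: 9.0
ee_pos: [358.9, -279.9, 127.1]
ee_rot: [-0.669, 0.218, 0.675, 0.219]
contact_force: [-14.1, 3.2, 19.7]
grip_width: 11.0
```

Emit:
jog_arm --pt "2 3 0 0 8" --pt "0 3 0 0 8" --pt "0 0 0 0 8"

```text
clock: 9.3
ee_pos: [359.4, -277.7, 127.3]
ee_rot: [-0.67, 0.22, 0.676, 0.216]
contact_force: [-32.6, -25.6, 17.2]
grip_width: 10.9
```

```bash
python3 - <<'E'
from h import *
s=ctrl.get_state(); print(s["qpos"],s["ee_pos"],s["contact_force"],s["wrist_torque"])
P=cams.camera_params("wrist"); im=cams.snapshot("wrist"); cv2.imwrite("pics/w3.png",im)
E
```

```text
[-0.67935728  0.38902518  2.07818017 -0.01242437  0.68060547  1.52786798] [ 359.3841183  -277.74584598  127.29574638] [-32.5646737  -25.598274    17.21707596] [-4.3036582   5.25898501 -0.4191459 ]
```

View pics/w3.png

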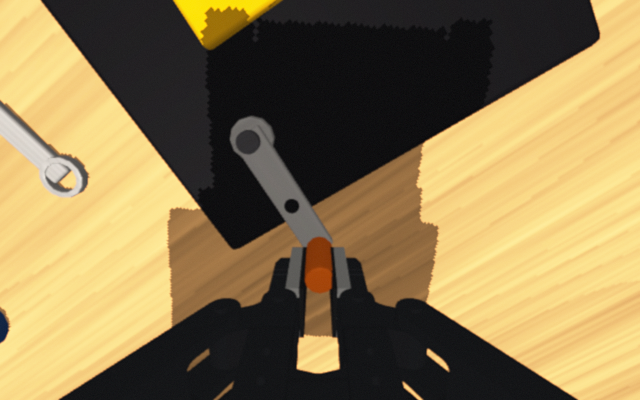

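Emit:
jog_arm --pt "-2 -2 0 0 8" --pt "0 0 0 0 20" --pt "0 0 0 0 40" --pt "0 0 0 0 40" --pt "0 0 0 0 40" --pt "0 0 20 0 40" --pt "0 0 40 0 40" --pt "0 0 50 0 40" --pt "0 10 40 0 40" --pt "10 45 0 0 60" --pt "10 45 0 0 80" --pt "10 45 0 0 85" --pt "10 45 0 0 85" --pt "0 40 0 0 85" --pt "0 30 0 0 85" --pt "0 0 0 0 85" --pt "0 0 0 0 85"

```text
clock: 11.05
ee_pos: [403.0, -17.7, 276.9]
ee_rot: [-0.673, 0.218, 0.673, 0.218]
contact_force: [0.4, -0.6, -0.4]
grip_width: 84.9
```

```bash
python3 - <<'E'
from h import *
s=ctrl.get_state(); print(s["qpos"],s["ee_pos"],s["contact_force"],s["wrist_torque"])
for n in("wrist","top"):
    P=cams.camera_params(n); im=cams.snapshot(n); cv2.imwrite(f"pics/{n}4.png",im); np.save(f"{n}4.npy",P,allow_pickle=True)
t=cv2.resize(im[195:295,375:475],None,fx=2,fy=2); w=cv2.imread("pics/wrist4.png"); w[:200,440:]=t
cv2.imwrite("pics/c4.png",w)
E
```

```text
[-7.32345398e-02  5.28383478e-02  2.06595200e+00 -2.66801339e-04
  1.02295737e+00  2.12503996e+00] [403.00251315 -17.69831209 276.94108194] [ 0.42200273 -0.550779   -0.44687078] [-0.01704439  0.00898693 -0.00438236]
```

View pics/c4.png

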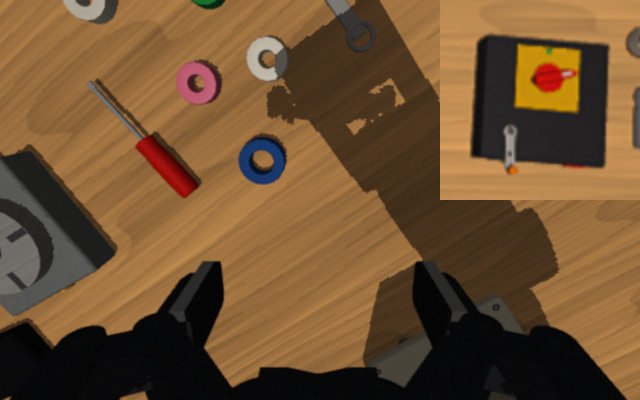

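The inset shows the isolator off and the hasp arm over the front edge. The blue ring is at (262,158) in the wrist view, with the screwdriver at (165,165) and pink at (198,82).

```bash
python3 - <<'E'
from h import *
P=np.load("wrist4.npy",allow_pickle=True).item(); im=cv2.imread("pics/wrist4.png"); h=cv2.cvtColor(im,cv2.COLOR_BGR2HSV)
m=cv2.inRange(h,(100,110,40),(130,255,255)); m[:120]=0; m[200:]=0
cs,_=cv2.findContours(m,cv2.RETR_CCOMP,cv2.CHAIN_APPROX_NONE)
for c in cs:
    if len(c)>15: (u,v),s,_=cv2.fitEllipse(c); print((u,v),s,[onz(P,u,v,z) for z in(0,11,22)])
for n,p,z in(("drv tip",(92,84),5),("drv h1",(140,145),15),("h2",(190,190),15),("pink",(198,82),20),("white",(266,58),20)): print(n,onz(P,*p,z))
E
```

```text
(261.5620422363281, 160.693115234375) (43.671180725097656, 45.074424743652344) [array([440.6,  39.8,   0. ]), array([441.3,  36.9,  11. ]), array([442.1,  34. ,  22. ])]
(261.6343078613281, 161.19590759277344) (24.757600784301758, 25.08028221130371) [array([440.1,  40.1,   0. ]), array([440.8,  37.2,  11. ]), array([441.6,  34.3,  22. ])]
drv tip [620.1 137.1   5. ]
drv h1 [538.2 137.7  15. ]
h2 [464.3 128.1  15. ]
pink [548.8  35.8  20. ]
white [524.5 -38.3  20. ]
```

Emit:
jog_arm --pt "10 14 -40 0.1 75" --pt "10 14 -40 0.1 75" --pt "9 13 -40 0.1 75" --pt "9 13 -40 0.1 75" --pt "0 0 -20 0.1 75" --pt "0 0 -10 0.13 75" --pt "0 0 0 0 75" --pt "0 0 0 0 75"

```text
clock: 11.95
ee_pos: [441.3, 34.8, 87.0]
ee_rot: [-0.707, 0.002, 0.707, 0.002]
contact_force: [0.1, -0.4, 0.0]
grip_width: 74.7
```

```bash
cat > look.py <<'E'
import sys
from h import *
s=ctrl.get_state(); print(s["ee_pos"].round(1),"yaw",s["qpos"][0]-s["qpos"][5],s["contact_force"].round(1))
lo,hi,z=map(float,sys.argv[1:4])
P=cams.camera_params("wrist"); im=cams.snapshot("wrist"); cv2.imwrite(sys.argv[4],im)
h=cv2.cvtColor(im,cv2.COLOR_BGR2HSV); m=cv2.inRange(h,(lo,100,40),(hi,255,255))
cs,_=cv2.findContours(m,cv2.RETR_CCOMP,cv2.CHAIN_APPROX_NONE)
for c in cs:
    if len(c)>25: (u,v),a,_=cv2.fitEllipse(c); print((round(u),round(v)),a,onz(P,u,v,z),onz(P,u,v,z+11),onz(P,u,v,z+22))
E
python3 look.py 100 130 0 pics/w5.png
```

```text
[441.3  34.8  87. ] yaw -1.5758989208923593 [ 0.1 -0.4  0. ]
(318, 222) (84.39535522460938, 87.20153045654297) [436.   35.7   0. ] [440.5  35.7  11. ] [445.   35.7  22. ]
(317, 220) (31.81591796875, 44.27731704711914) [437.2  36.    0. ] [441.6  36.   11. ] [446.1  36.   22. ]
```

Emit:
jog_arm --pt "0 1 -30 0 75" --pt "0 0 -20 0 75" --pt "0 0 -12 0 75" --pt "0 0 0 0 60" --pt "0 0 0 0 48" --pt "0 0 0 0 48" --pt "0 0 0 0 48" --pt "0 0 0 0 48" --pt "0 0 0 0 48"

```text
clock: 12.9
ee_pos: [441.8, 36.6, 25.9]
ee_rot: [0.708, -0.0, -0.706, -0.0]
contact_force: [-0.2, -0.1, 7.8]
grip_width: 51.2
```

Emit:
jog_arm --pt "0 0 15 0 48" --pt "0 0 30 0 48" --pt "0 0 50 0 48" --pt "0 0 50 0 48" --pt "0 40 40 0 48" --pt "5 50 0 0 48" --pt "10 50 0 0 48" --pt "20 45 0 0 48" --pt "0 0 0 0 48" --pt "0 0 0 0 48"

```text
clock: 13.9
ee_pos: [475.6, 216.6, 205.3]
ee_rot: [-0.707, -0.001, 0.707, -0.001]
contact_force: [-0.6, 0.7, -0.9]
grip_width: 50.9
```

```bash
python3 look.py 100 130 0 pics/w6.png
```

```text
[475.6 216.6 205.3] yaw -1.5689287642412522 [-0.6  0.7 -0.9]
(318, 273) (118.74469757080078, 121.0217514038086) [360.4 217.3   0. ] [367.  217.3  11. ] [373.6 217.3  22. ]
(318, 269) (34.396358489990234, 56.2929573059082) [364.8 217.3   0. ] [371.2 217.3  11. ] [377.6 217.3  22. ]
```

View pics/w6.png

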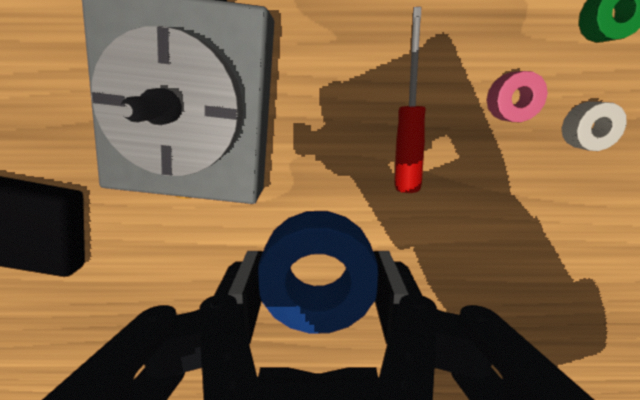

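The blue collar is held level and centred at (318,270). The faceplate centre is near (167,102) and the post tip near (131,108).

```bash
cat > fp.py <<'E'
import sys
from h import *
f=sys.argv[1]
P=cams.camera_params("wrist"); im=cv2.imread(f); g=im.astype(int)
h=cv2.cvtColor(im,cv2.COLOR_BGR2HSV); 
m=((h[...,1]<40)&(h[...,2]>int(sys.argv[2]))).astype(np.uint8); x0,y0,x1,y1=map(int,sys.argv[3:7]); k=np.zeros_like(m);k[y0:y1,x0:x1]=1; m*=k
cs,_=cv2.findContours(m,cv2.RETR_EXTERNAL,cv2.CHAIN_APPROX_NONE); c=max(cs,key=cv2.contourArea); c=cv2.convexHull(c)
(u,v),a,_=cv2.fitEllipse(c); print((u,v),a,onz(P,u,v,65))
q=np.array([onz(P,*p[0],65)[:2] for p in c]); A=np.c_[2*q,np.ones(len(q))]; s=np.linalg.lstsq(A,(q**2).sum(1),rcond=None)[0]; print("circle",s[:2],np.sqrt(s[2]+s[0]**2+s[1]**2))
d=(h[...,2]<60).astype(np.uint8)*k; cs,_=cv2.findContours(d,cv2.RETR_EXTERNAL,cv2.CHAIN_APPROX_NONE); 
for c in sorted(cs,key=cv2.contourArea)[-2:]: print(cv2.boundingRect(c))
print("grey",[h[y,x] for x,y in((130,70),(200,140),(90,170))])
E
python3 fp.py pics/w6.png 140 88 20 248 182; python3 -c "
from h import *
P=cams.camera_params('wrist');print(onz(P,131,109,119),onz(P,165,104,65))"
```

```text
(163.97923278808594, 100.70541381835938) (135.53453063964844, 157.07064819335938) [546.4 332.3  65. ]
circle [542.70280177 332.32180279] 54.06449285930868
(185, 31, 60, 123)
(120, 87, 63, 37)
grey [array([ 15,  17, 150], dtype=uint8), array([ 16,  17, 163], dtype=uint8), array([ 16, 148, 195], dtype=uint8)]
[543.3 329.  119. ] [544.  331.9  65. ]
```

Emit:
jog_arm --pt "5 35 0 0 48" --pt "6 35 0 0 48" --pt "3 34 0 0 48" --pt "0 10 -5 0 48" --pt "0 0 0 0 48" --pt "0 0 0 0 48"

```text
clock: 14.55
ee_pos: [489.2, 327.9, 199.8]
ee_rot: [-0.707, 0.001, 0.708, -0.0]
contact_force: [0.0, -0.1, -0.8]
grip_width: 51.1
```

```bash
python3 look.py 100 130 0 pics/w7.png
```

```text
[489.2 327.9 199.8] yaw -1.5719343226698466 [ 0.  -0.1 -0.8]
(318, 273) (119.12930297851562, 121.14698791503906) [377.  328.7   0. ] [383.6 328.7  11. ] [390.2 328.7  22. ]
(318, 269) (34.61457061767578, 55.700355529785156) [381.4 328.6   0. ] [387.8 328.6  11. ] [394.2 328.7  22. ]
```

View pics/w7.png

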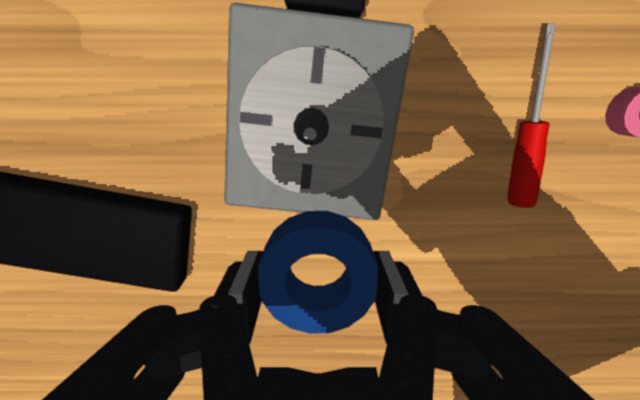

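```bash
python3 - <<'E'
from h import *
P=cams.camera_params('wrist')
print("tip",onz(P,309,133,119)," foot",onz(P,312,126,79))
for a in((239,120),(384,120),(317,46),(306,193)): print(onz(P,*a,65))
print("collar outer mid z",onz(P,318,273,185),"bore at top/bottom",onz(P,318,269,185))
print(onz(P,318,210,196),onz(P,318,333,185), onz(P,259,268,196),onz(P,378,268,196))
E
```

```text
tip [544.  333.9 119. ]  foot [544.  332.7  79. ]
[547.  387.8  65. ]
[546.8 278.6  65. ]
[597.9 329.   65. ]
[489.3 338.1  65. ]
collar outer mid z [487.8 328.8 185. ] bore at top/bottom [489.9 328.8 185. ]
[523.1 328.7 196. ] [453.8 328.8 185. ] [496.9 353.9 196. ] [496.7 303.2 196. ]
```

Emit:
jog_arm --pt "20 4.5 0 0 48" --pt "20 0 0 0 48" --pt "15 0 0 0 48" --pt "0 0 -20 0 48" --pt "0 0 -20 0 48" --pt "0 0 -10 0 48" --pt "0 0 -8 0 48" --pt "0 0 -8 0 48" --pt "0 0 0 0 48"

```text
clock: 15.5
ee_pos: [544.5, 333.9, 133.7]
ee_rot: [-0.707, 0.0, 0.708, -0.0]
contact_force: [-0.2, -0.1, -2.1]
grip_width: 50.8
```

Emit:
jog_arm --pt "0 0 -7 0 48" --pt "0 0 -7 0 48" --pt "0 0 -7 0 48" --pt "0 0 0 0 48"

```text
clock: 15.9
ee_pos: [544.2, 333.9, 112.2]
ee_rot: [-0.707, 0.0, 0.708, -0.0]
contact_force: [-0.5, -0.2, -1.3]
grip_width: 51.3
```

Emit:
jog_arm --pt "0 -1 -3 0 48" --pt "0 0 -3 0 48" --pt "0 0 -2 0 48" --pt "0 0 -2 0 48" --pt "0 0 0 0 48"

```text
clock: 16.4
ee_pos: [544.5, 333.1, 103.0]
ee_rot: [-0.707, 0.0, 0.707, -0.0]
contact_force: [-0.9, -0.5, -1.5]
grip_width: 51.1
```

Emit:
jog_arm --pt "0 0 -3 0 48" --pt "0 0 -3 0 48" --pt "0 0 -3 0 48" --pt "0 0 -2 0 48" --pt "0 0 0 0 48"

```text
clock: 16.9
ee_pos: [544.5, 333.0, 91.8]
ee_rot: [-0.707, 0.0, 0.707, -0.0]
contact_force: [-2.3, 0.4, -2.1]
grip_width: 51.4
```

Emit:
jog_arm --pt "0 0 -1 0 48" --pt "0 0 -1 0 48" --pt "0 0 0 0 48"

```text
clock: 17.2
ee_pos: [544.5, 333.1, 90.9]
ee_rot: [-0.707, 0.0, 0.707, -0.0]
contact_force: [-5.9, -2.8, 5.7]
grip_width: 51.0
```

Emit:
jog_arm --pt "0 0 -1 0 48" --pt "0 0 0 0 52" --pt "0 0 0 0 60" --pt "0 0 0 0 75" --pt "0 0 0 0 75" --pt "0 0 0 0 75" --pt "0 0 20 0 75" --pt "0 0 30 0 75" --pt "0 0 40 0 75" --pt "-20 0 30 0 75" --pt "-35 0 0 0 75" --pt "0 0 0 0 75" --pt "0 0 0 0 75"

```text
clock: 18.5
ee_pos: [489.7, 333.4, 209.6]
ee_rot: [0.707, 0.0, -0.707, 0.0]
contact_force: [-0.1, -0.1, -0.6]
grip_width: 74.8
```

```bash
python3 look.py 100 130 65 pics/w8.png
```

```text
[489.7 333.4 209.6] yaw -1.570220418779047 [-0.1 -0.1 -0.6]
(318, 125) (71.94474792480469, 73.78471374511719) [543.  333.9  65. ] [544.1 333.9  76. ] [545.2 334.   87. ]
(319, 125) (38.48965072631836, 39.56428527832031) [542.6 333.7  65. ] [543.7 333.8  76. ] [544.8 333.8  87. ]
```

View pics/w8.png

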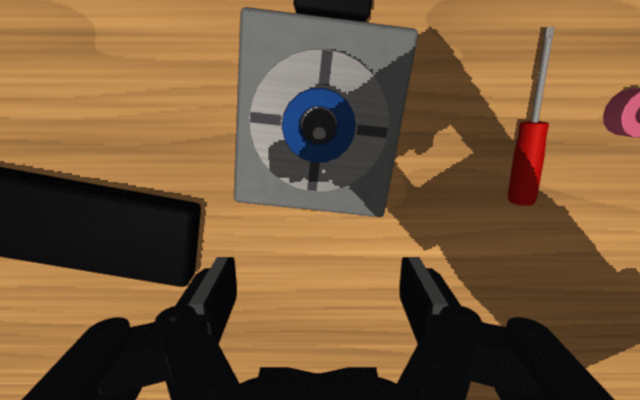

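Blue collar is home around the post (rings concentric at (318,125)). Next, the green one.

Emit:
jog_arm --pt "10 -45 0 0 75" --pt "12 -45 0 0 75" --pt "14 -45 0 0 75" --pt "16 -45 0 0 75" --pt "16 -45 0 0 75" --pt "16 -45 0 0 75" --pt "16 -45 -20 0 75" --pt "16 -35 -30 0 70" --pt "10 -14 -40 0 65" --pt "0 0 -20 0 65" --pt "0 0 0 0 65" --pt "0 0 0 0 65"

```text
clock: 19.75
ee_pos: [615.7, -29.6, 99.6]
ee_rot: [-0.707, 0.0, 0.707, 0.0]
contact_force: [0.3, 0.7, 0.2]
grip_width: 65.3
```

```bash
python3 look.py 50 90 0 pics/w9.png; python3 -c "
from h import *
P=cams.camera_params('top');print(onz(P,344,156,90),onz(P,357,225,5))"
```

```text
[615.7 -29.6  99.6] yaw -1.5714152107416974 [0.3 0.7 0.2]
(322, 213) (64.67166137695312, 68.49192810058594) [612.1 -31.7   0. ] [616.3 -31.5  11. ] [620.4 -31.3  22. ]
(323, 212) (18.1296329498291, 27.519269943237305) [612.5 -32.2   0. ] [616.7 -32.   11. ] [620.8 -31.8  22. ]
[766.3 -80.7  90. ] [ 546. -130.    5.]
```

Green at (616.5,-31.5).

Emit:
jog_arm --pt "1 -2 -30 0 65" --pt "0 0 -25 0 65" --pt "0 0 -12 0 65" --pt "0 0 -7 0 65" --pt "0 0 0 0 50" --pt "0 0 0 0 38" --pt "0 0 0 0 38" --pt "0 0 0 0 38" --pt "0 0 0 0 38" --pt "0 0 0 0 38"

```text
clock: 20.8
ee_pos: [617.4, -31.2, 27.5]
ee_rot: [0.708, -0.0, -0.706, -0.0]
contact_force: [-0.8, 1.1, 7.8]
grip_width: 41.1
```

Emit:
jog_arm --pt "0 0 15 0 38" --pt "0 0 30 0 38" --pt "0 0 50 0 38" --pt "0 10 50 0 38" --pt "-10 35 30 0 38" --pt "-15 45 0 0 38" --pt "-15 45 0 0 38" --pt "-15 45 0 0 38" --pt "-15 45 0 0 38" --pt "-15 45 0 0 38" --pt "-15 45 0 0 38" --pt "-15 45 0 0 38" --pt "-10 5 0 0 38" --pt "0 0 0 0 38" --pt "0 0 0 0 38"

```text
clock: 22.3
ee_pos: [491.3, 332.8, 200.5]
ee_rot: [0.707, -0.0, -0.707, 0.0]
contact_force: [0.2, -0.6, -0.4]
grip_width: 41.3
```

```bash
python3 look.py 50 90 0 pics/w10.png;python3 look.py 100 130 76 pics/w10.png
```

```text
[491.3 332.8 200.5] yaw -1.5710312283013874 [ 0.2 -0.6 -0.4]
(318, 271) (95.49674224853516, 101.32120513916016) [381.9 333.6   0. ] [388.4 333.6  11. ] [394.9 333.6  22. ]
(318, 268) (15.625765800476074, 31.601776123046875) [385.3 333.7   0. ] [391.7 333.7  11. ] [398.  333.7  22. ]
[491.7 332.4 200.5] yaw -1.5721281062991992 [-0.3  0.1 -0.6]
(317, 129) (74.40171813964844, 76.25051879882812) [544. 334.  76.] [545.2 334.   87. ] [546.5 334.   98. ]
(317, 129) (38.83464050292969, 40.288578033447266) [543.9 333.8  76. ] [545.1 333.8  87. ] [546.4 333.8  98. ]
```

View pics/w10.png

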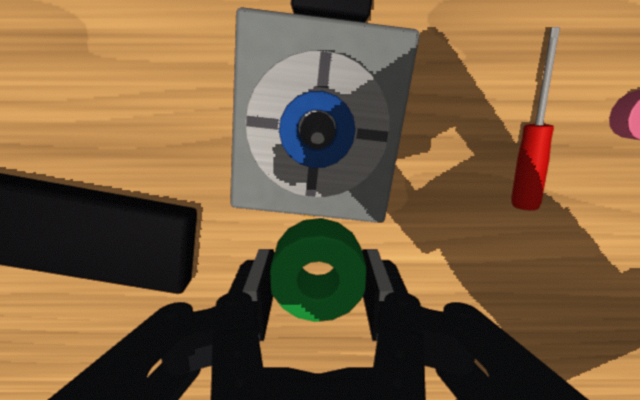

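The green collar is held level at (318,270), and blue sits on the post at (317,129).

Emit:
jog_arm --pt "20 0.5 0 0 38" --pt "20 0 0 0 38" --pt "13 0 0 0 38" --pt "0 0 -20 0 38" --pt "0 0 -20 0 38" --pt "0 0 -10 0 38" --pt "0 0 0 0 38" --pt "0 0 -4 0 38" --pt "0 0 -3 0 38" --pt "0 0 0 0 38"

```text
clock: 23.4
ee_pos: [544.4, 334.1, 143.4]
ee_rot: [0.707, 0.0, -0.707, -0.0]
contact_force: [0.3, -0.4, -0.2]
grip_width: 41.7
```

Emit:
jog_arm --pt "0 -0.8 -3 0 38" --pt "0 0 -3 0 38" --pt "0 0 -2 0 38" --pt "0 0 -2 0 38" --pt "0 0 -2 0 38" --pt "0 0 0 0 38"

```text
clock: 24.0
ee_pos: [544.0, 333.1, 130.6]
ee_rot: [-0.707, 0.0, 0.707, -0.0]
contact_force: [-1.3, -0.4, -1.4]
grip_width: 41.4
```

Emit:
jog_arm --pt "0 0 -3 0 38" --pt "0 0 -3 0 38" --pt "0 0 -3 0 38" --pt "0 0 -3 0 38" --pt "0 0 -2 0 38" --pt "0 0 0 0 38"

```text
clock: 24.6
ee_pos: [544.0, 333.1, 116.5]
ee_rot: [-0.707, 0.0, 0.707, -0.0]
contact_force: [-3.4, -1.4, -2.4]
grip_width: 41.5
```

Emit:
jog_arm --pt "0 0 -1 0 38" --pt "0 0 -1 0 38" --pt "0 0 0 0 38"

```text
clock: 24.9
ee_pos: [544.0, 333.1, 115.0]
ee_rot: [-0.707, 0.0, 0.707, -0.0]
contact_force: [-4.4, -1.3, 0.6]
grip_width: 41.3
```

Emit:
jog_arm --pt "0 0 -1 0 38" --pt "0 0 -1 0 38" --pt "0 0 0 0 38"

```text
clock: 25.2
ee_pos: [544.0, 333.2, 114.4]
ee_rot: [-0.707, 0.0, 0.707, -0.0]
contact_force: [-8.6, -3.9, 12.2]
grip_width: 41.5
```

Emit:
jog_arm --pt "0 0 0 0 44" --pt "0 0 0 0 55" --pt "0 0 0 0 65" --pt "0 0 0 0 65" --pt "0 0 0 0 65" --pt "0 0 20 0 65" --pt "0 0 30 0 65" --pt "0 0 40 0 65" --pt "-20 0 10 0 65" --pt "-33 0 0 0 65" --pt "0 0 0 0 65" --pt "0 0 0 0 65"

```text
clock: 26.4
ee_pos: [491.2, 333.5, 213.4]
ee_rot: [0.707, 0.0, -0.707, 0.0]
contact_force: [1.1, -0.1, 1.2]
grip_width: 64.9
```

```bash
python3 look.py 50 90 87 pics/w11.png; python3 look.py 100 130 65 pics/w12.png; python3 - <<'E'
from h import *
P=cams.camera_params("wrist"); c,_=ray(P,320,200)
R=np.array(P["R"]);t=np.array(P["t"])
for n,z,r in(("green",109,22),("green 3 high",112,22),("blue",87,27)):
    X=R@np.array([544.3,333.8,z])+t; print(n,"expected dia",2*r*np.array(P["camera_matrix"])[0,0]/X[2], proj(P,[544.3,333.8,z]))
a=cv2.imread("pics/w11.png")[:300,200:440]; s=cams.snapshot("scene"); t=cams.snapshot("top")
o=np.zeros((600,800,3),np.uint8); o[:300,:240]=a; o[:300,260:660]=cv2.resize(s[95:170,330:430],(400,300),interpolation=2)
o[300:,:]=cv2.resize(t[150:300,185:505],(800,300),interpolation=2); cv2.imwrite("pics/c12.png",o); cv2.imwrite("pics/top12.png",t)
E
```

```text
[491.2 333.5 213.4] yaw -1.570230341283461 [ 1.1 -0.1  1.2]
(318, 130) (63.32678985595703, 64.94915008544922) [542.3 334.3  87. ] [543.6 334.3  98. ] [544.8 334.3 109. ]
(318, 131) (26.66354751586914, 28.42320442199707) [541.7 334.   87. ] [543.  334.1  98. ] [544.3 334.1 109. ]
[491.9 333.5 213.3] yaw -1.5707438369630897 [ 0.   0.5 -0.3]
(318, 129) (68.33370971679688, 72.32658386230469) [541.2 334.1  65. ] [542.4 334.1  76. ] [543.7 334.1  87. ]
green expected dia 65.6331007326833 [318.7 132.6]
green 3 high expected dia 66.48459739739712 [318.7 133.2]
blue expected dia 73.63393203448578 [318.6 128.9]
```

View pics/c12.png

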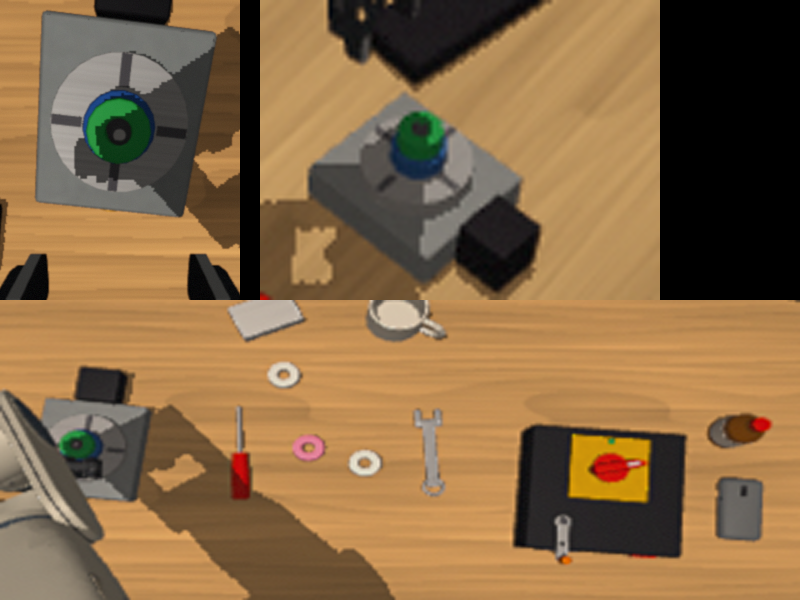

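The stack is seated, with green on blue. The isolator is off, the hasp is out, and the other items are where they were. Handing in.

```bash
python3 -c "
from h import *
print(ctrl.close_job())"
```

```text
the job is handed in; nothing more can be done
None
```

The job is done and handed in, with the clock at about 27 s of the 72 s allowed.

- **Isolator:** I turned it clockwise until the torque jumped from about 0.12 to 1.6 N m at the stop. In the picture afterwards it measured about 1.32 rad from on, with its pointer at the red dot.
- **Hasp:** I swung it out until the force rose against its stop. The last top view shows the arm pointing out over the front edge of the box.
- **Blue collar:** I lowered it on to the faceplate until it pressed back, with the tool within 1 mm of the expected height, then let go.
- **Green collar:** I lowered it on to the blue one in the same way; it was seated with about 12 N of contact, again within 1 mm of the expected height. Both collars look concentric with the post.
- **Everything else:** The other items in the last top view look unmoved. The gauge case was hidden by the arm in that view, but an earlier wrist picture showed it undisturbed. The gripper was clear and touching nothing at hand-in.

Some readings disagreed, none of which affected the result:
- The gripper reads 1 to 3 mm narrower than the true widths.
- The first two-view estimate of the post was several millimetres off, so I replaced it with the close wrist view.
- The hasp tab was held near the edge of the pads, and the tool ended about 5 mm further out than planned. The force on the tool reached about 45 N as I pushed the hasp against its stop. That is under the 120 N wrist limit, and the pads were pressing rather than the gripper's body.

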